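Sort drilled guide blocks with a plug gauge

ROBOT

A 6-joint arm with a two-finger parallel gripper is mounted at the origin on a cart in front of the work surface, level with it; the furniture and walls round the work are solid. World frame = base frame: x ahead of the robot, y to its left, z up, the work surface at z = 0. Lengths are in m, angles in rad, forces in N, time in s.
With the tool pointing down it reaches from about 0.3 to 1 m from the base axis. Payload 5.1 kg.
Tool frame: the origin (TCP) lies at the very end of the fingers, on their centre line; the grasp point (between the pads) lies 19 mm behind it; z points along the fingers, x is the direction in which the jaws open and shut, and the axes are right-handed (so a half turn about z gives the same grasp; the last joint's range is limited). The gripper opens to 95 mm and grips with 3 to 60 N. Pads are 20 mm wide; open, the fingers measure 119 mm over their backs; the gripper's body (75 mm by 180 mm) begins 59 mm behind the grasp point.
Start: joints at [-1.416, 0.124, 1.65, -0, 1.367, -0.083], TCP at [0.153, -0.632, 0.215] pointing down, gripper open.
Joint ranges: [-2.61, 2.61], [-1.02, 2.33], [0.03, 2.71], [-1.35, 4.49], [0.32, 2.68], [-2.91, 2.91]. Speed limits (rad/s): [2.57, 2.57, 3.14, 3.14, 3.14, 3.14].

INTERFACE

Orientations are given as a unit quaternion [w, x, y, z].
In Python, from rig import robot gives the robot as it stands. Calls block until the motion is done:
- robot.move_pose(position, orientation): joint-space move of the TCP to a pose.
- robot.movel(position, ori=None, rate=0.15, max_force=None): straight line of the TCP; ori=None keeps the orientation; rate is the mean speed in m/s. With max_force (N) it stops when the force on the tool has changed by that much, and returns True; else False.
- robot.set_joints(angles): joint-space move.
- robot.release() and robot.grab(grasp_force=None): open the fingers fully, or close them until they stop; grasp_force is the grip in N (None keeps the last).
- robot.hold(seconds).
- robot.solve_ik(position, orientation): joint angles nearest the present ones, or None.
- robot.camera(name): name is "scene" or "top"; returns the picture (400x640x3 uint8, red, green, blue); there is no depth.
- robot.camera_info(name): a dict with "intrinsics" (3x3 intrinsics, pixels), "k1" (the pictures are not rectified: a ray, as slopes to the right and down, at radius r is drawn at 1 + k1 r^2 times it, then the intrinsics apply), "xyz" and "attitude" of the camera in the world. Camera axes: x right, y up, looking along -z (the intrinsics and any distortion apply to the point x, -y, -z); pixel columns grow to the right and rows downward; lengths in m; the calibration is good to about 2 mm. A picture is of the moment at which its call begins. camera_info takes no time and is no camera call.
A pose or a line that the arm cannot do raises robot.Unreachable and nothing moves.
- robot.job_done(): hands the job in, once; it reports no verdict.
Readings, each from a call of its own:
- robot.read_clock(): time.
- robot.read_joint_positions(): joint angles.
- robot.read_joint_vel(): joint speeds.
- robot.read_joint_efforts(): joint torques, N m.
- robot.read_tcp_pos(): TCP position.
- robot.read_orientation(): TCP orientation.
- robot.read_contact_force(): force on the tool from outside, world axes, zero at the start.
- robot.read_torque(): the same for the moment, N m.
- robot.read_width(): finger opening in m.
Only numpy, scipy, OpenCV 4.12 (cv2) and the standard library are available. Lean on these libraries where they do the work, as an engineer would, in place of code of your own. Each camera call takes 0.05 s, during which the arm holds its last target. There are 200 camera calls.

TASK

One of the three drilled blocks in the rack was not bored to size all the way down. Take the plug gauge from its stand and try it gently in each block, from the left-hand pocket to the right-hand one: let it go right down to its shoulder, or until the bore stops it, without forcing it. Then put the gauge back upright in its stand, fully home, and set the block that failed down gently, upright on the floor of the red tray, leaving the two good blocks in their pockets and the other things on the table alone.

Things in the scene. Friction and masses are not known exactly. Their poses are not given: they have to be found in the camera images.
- rack: Grey inspection rack, fixed, 64 (x) x 204 (y) x 10 mm high, origin under its centre. Three square pockets, 47 mm wide and 4 mm deep, 66 mm apart along its y. In each stands a drilled block, sides along the rack's axes, within about 1.5 mm of the pocket's centre. The blocks' own poses are not given, nor which is the bad one: they are mixed over the pockets.
- seat_1 (a point): Centre of the floor of the left-hand pocket (at +y of the rack), 6 mm above the table. Each block: bright steel, loose, about 0.2 kg, 44 x 44 x 42 mm high, standing on the pocket's floor, top 48 mm above the table, with an upright bore in its middle. All three look alike from outside.
- seat_2 (a point): Centre of the floor of the middle pocket, 6 mm above the table. Bores: 22 mm wide at the mouth in all blocks; in two blocks 22 mm all the way through, in the bad one it narrows to 16 mm from 24 mm below the block's top.
- seat_3 (a point): Centre of the floor of the right-hand pocket (at -y of the rack), 6 mm above the table
- stand: Wooden gauge stand, fixed, 64 x 64 x 44 mm high, origin under its centre, with one upright round hole 23 mm wide and 38 mm deep in the middle of its top
- stand_mouth (a point): Centre of the hole's mouth in the stand's top, 44 mm above the table
- gauge_grip (a point): Centre of the green square grip of the plug gauge: 22 x 22 mm, 46 mm tall, z up, x and y square to its sides. The grip is sprung: pushed down it slides on its stem towards the shoulder, 1 mm for each 3 N, 13 mm at most. At rest the shoulder's top is 37 mm below this point, its underside 41 mm, the pin's tip 75 mm; the gauge's top is 26 mm above.
- gauge_tip (a point): Centre of the end of the gauge's round steel pin, 20 mm across and 34 mm long, rim bevelled, under a dark shoulder disc 31 mm across and 4 mm thick. With the shoulder down on a good block it is 34 mm below the block's top; in the bad block it stops 24 mm below the top, so the shoulder stays 10 mm clear.
- gauge: The plug gauge, loose, 0.12 kg, origin at the pin's end, z up along the pin. At the start it stands upright in its stand, shoulder on the stand's top. More than 20 N between it and a block counts as forcing.
- reject_tray: Red open tray for rejects, fixed, 140 (x) x 110 (y) x 22 mm high, walls 4 mm, floor 4 mm thick; origin under its centre
- tray_floor (a point): Centre of the tray's inner floor, 4 mm above the table
- tally_counter: Chromed tally counter, 80 x 49 x 25 mm, origin under it; leave it alone
- calculator: Grey desk calculator, 118 x 72 x 17 mm, origin under its centre; leave it alone
- label_roll: Roll of blank white labels lying flat, 90 x 88 x 40 mm, origin under its centre; leave it alone
There are look-alikes about, which are no part of the job. Several things look just like the reject_tray: the one meant starts farthest to the robot's left.

How it is judged:
By the outcome, as a careful person would: the job done as asked, in the order asked, and still so for the second after the job is handed in, with the robot touching nothing.
It also fails if it takes over 72 s, if anything falls off the work surface, if the arm or the gripper's body presses on something with over 40 N, if the wrist force passes 120 N, or if a joint passes its speed limit or range.

## Working session

There is one attempt and no reset: what is moved stays moved. The work goes in short steps, each a Python script; the robot and the scene stay as the last script left them, time stands still between calls to the robot, and variables do not carry over. Pictures are saved under pics/ and viewed, about 8 in all and at most 12, crops included, and the job is handed in when it is done.

```bash
mkdir -p pics; ls
python3 - <<'E'
from rig import robot
import cv2
for n in("scene","top"):
    cv2.imwrite(f"pics/{n}0.png",robot.camera(n)[:,:,::-1]); print(n,robot.camera_info(n))
print(robot.read_clock(),robot.read_orientation(),robot.read_width())
E
```

```text
pics
scene {'intrinsics': array([[480.63279864,   0.        , 318.26632399],
       [  0.        , 480.63279864, 192.45228555],
       [  0.        ,   0.        ,   1.        ]]), 'k1': -0.02054964577341091, 'xyz': array([ 0.59639535, -1.08121034,  0.77508148]), 'attitude': array([0.87881824, 0.47487069, 0.01280925, 0.04485816])}
top {'intrinsics': array([[407.7234093 ,   0.        , 314.17161546],
       [  0.        , 407.7234093 , 206.73886591],
       [  0.        ,   0.        ,   1.        ]]), 'k1': -0.043924139336386545, 'xyz': array([ 0.40601036, -0.02597511,  0.98213268]), 'attitude': array([-0.69534227, -0.03598434,  0.05240153,  0.71586195])}
0.1 [-6.28557744e-04  7.85979364e-01 -6.18252020e-01 -6.95291300e-04] 0.09499146769472853
```

View pics/top0.png

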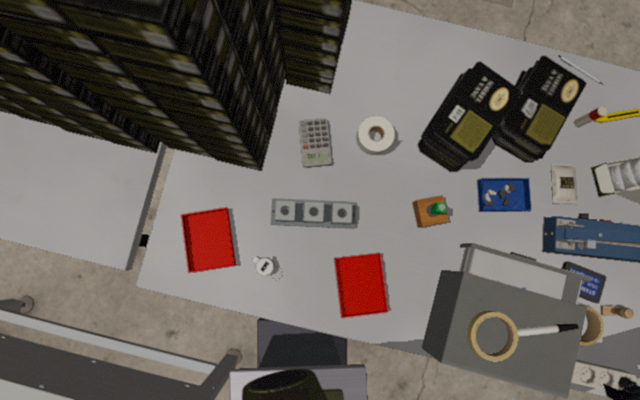

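View pics/scene0.png

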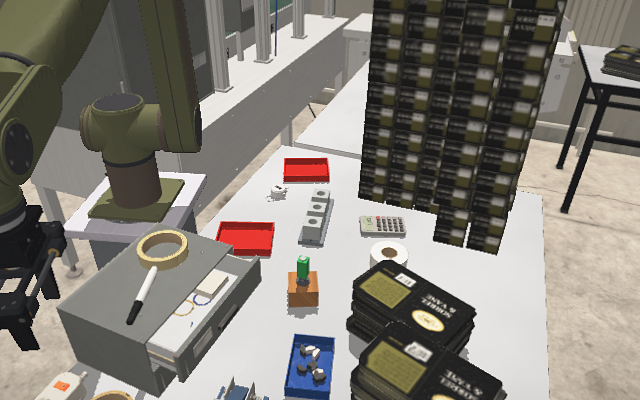

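Top view: rack at about (314,212) with bores at (285,211), (313,212), (342,213). Stand and green gauge are at (433,210). There are two red trays, at (208,240) and (361,285). World +y is to the left in this picture, so the tray at (208,240) fits "farthest to the robot's left". Next I'll take enlarged crops.

```bash
cat > h.py <<'E'
import numpy as np, cv2
from scipy.spatial.transform import Rotation as R
from rig import robot
def cam(n):
    i=robot.camera_info(n); return i["intrinsics"],i["k1"],np.array(i["xyz"]),R.from_quat(np.roll(i["attitude"],-1)).as_matrix()
def proj(n,P):
    K,k1,t,A=cam(n); p=(np.atleast_2d(P)-t)@A; s=np.c_[p[:,0],-p[:,1]]/-p[:,2:3]
    s=s*(1+k1*(s**2).sum(1,keepdims=True)); return s*[K[0,0],K[1,1]]+K[:2,2]
def unproj(n,uv,z):
    K,k1,t,A=cam(n); d=(np.atleast_2d(uv)-K[:2,2])/[K[0,0],K[1,1]]; s=d.copy()
    for _ in range(20): s=d/(1+k1*(s**2).sum(1,keepdims=True))
    r=np.c_[s[:,0],-s[:,1],-np.ones(len(s))]@A.T
    return t+r*((z-t[2])/r[:,2:3])
E
python3 - <<'E'
from h import *
np.set_printoptions(precision=4,suppress=True)
im=cv2.imread("pics/top0.png"); sc=cv2.imread("pics/scene0.png")
def crop(i,x,y,w,h,f): return cv2.resize(i[y:y+h,x:x+w],None,fx=f,fy=f,interpolation=cv2.INTER_CUBIC)
a=crop(im,265,190,100,50,8); b=crop(im,400,180,66,55,6); c=crop(im,170,200,66,80,4)
d=crop(sc,280,245,50,66,4.9); 
H=330; z=np.zeros((H,800,3),np.uint8); z[:330,:396]=b[:330]; z[:320,400:664]=c
cv2.imwrite("pics/c1.png",np.vstack([a[:270+130][:400],z])[:600] if 0 else np.vstack([a[:400],z])[:730])
e=np.vstack([a[30:300],z]); cv2.imwrite("pics/c1.png",e)
print("bores",unproj("top",[[285,211],[313,212],[342,213]],.048))
print("tray",unproj("top",[[208,240],[361,285]],.004))
print("stand",unproj("top",[[433,212]],.044),unproj("top",[[440,209]],.145))
print("calc,roll,counter",unproj("top",[[315,142],[377,135],[266,267]],.02))
print("boxstack corners @0",unproj("top",[[263,168],[280,80],[335,92]],0.0))
E
```

```text
bores [[ 0.5151  0.018   0.048 ]
 [ 0.511  -0.0464  0.048 ]
 [ 0.5068 -0.1133  0.048 ]]
tray [[ 0.4557  0.2054  0.004 ]
 [ 0.3386 -0.156   0.004 ]]
stand [[ 0.5036 -0.3272  0.044 ]] [[ 0.4989 -0.31    0.145 ]]
calc,roll,counter [[ 0.6851 -0.057   0.02  ]
 [ 0.6993 -0.2093  0.02  ]
 [ 0.3881  0.0665  0.02  ]]
boxstack corners @0 [[ 0.6284  0.0719  0.    ]
 [ 0.8552  0.026   0.    ]
 [ 0.8202 -0.1123 -0.    ]]
```

View pics/c1.png

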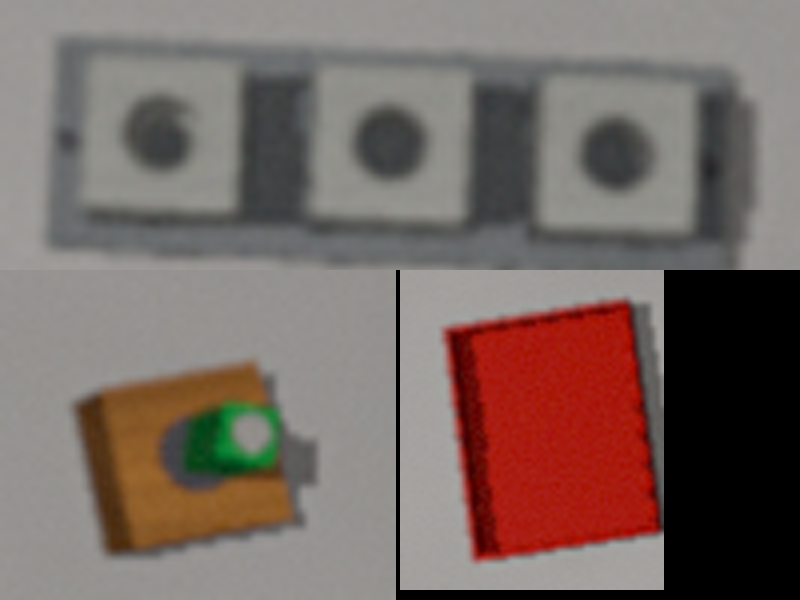

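Run:
```python
from h import *
np.set_printoptions(precision=4,suppress=True)
im=cv2.imread("pics/top0.png"); S=8
def comp(mask,seed):
    n,l,st,ce=cv2.connectedComponentsWithStats(mask.astype(np.uint8),connectivity=4); k=l[seed[1],seed[0]]
    m=(l==k).astype(np.uint8); c=max(cv2.findContours(m,0,1)[0],key=cv2.contourArea); return c
def tocam(c,x,y): return (c.reshape(-1,2)+.5)/S-.5+[x,y]
x,y,w,h=265,190,100,50
u=cv2.resize(im[y:y+h,x:x+w],None,fx=S,fy=S,interpolation=cv2.INTER_CUBIC); g=cv2.cvtColor(u,6)
for sx,sy in((100,100),(340,100),(570,120)):
    for th in (130,):
        c=comp(g>th,(sx,sy+30)); q=unproj("top",tocam(c,x,y),.048)[:,:2]
        r=cv2.minAreaRect((q*1000).astype(np.float32)); print("block",th,r)
for n,(bx,by) in enumerate(((158,133),(389,143),(617,153))):
    roi=g[by+30-60:by+30+60,bx-60:bx+60]; c=comp(roi<115,(60,60)); q=tocam(c+[bx-60,by-30],x,y); (a,b),r=cv2.minEnclosingCircle(q.astype(np.float32))
    e=cv2.fitEllipse(q.astype(np.float32)); print("bore",e,unproj("top",[e[0]],.048))
# hue based
def hue(nm,n,box,lo,hi,z,seed=None):
    x,y,w,h=box; I=cv2.imread(f"pics/{nm}0.png"); u=cv2.resize(I[y:y+h,x:x+w],None,fx=S,fy=S,interpolation=cv2.INTER_CUBIC)
    m=cv2.inRange(cv2.cvtColor(u,40),lo,hi); c=max(cv2.findContours(m,0,1)[0],key=cv2.contourArea)
    q=unproj(nm,tocam(c,x,y),z)[:,:2]; print(n,cv2.minAreaRect((q*1000).astype(np.float32)))
hue("top","standtop",(405,190,55,45),(5,80,115),(20,255,255),.044)
hue("top","gauge_cap",(425,195,30,30),(0,0,150),(179,60,255),.111)
hue("top","tray rim",(165,195,80,90),(0,120,60),(8,255,255),.022)
hue("scene","green",(290,245,30,50),(45,100,40),(85,255,255),.108)
print("stack",unproj("scene",[[360,198],[437,215],[433,242],[497,255]],0))
print("shoulder",unproj("top",[[400+(195.5/6)-.5,180+452/6-.5]],.048), "cap",unproj("top",[[400+252/6-.5,180+434/6-.5]],.111))
```

```text
block 130 ((517.927001953125, 18.74494171142578), (43.193824768066406, 43.09847640991211), 85.54180145263672)
block 130 ((513.376220703125, -47.458335876464844), (42.723121643066406, 43.03438186645508), 85.44065856933594)
block 130 ((508.293701171875, -112.76336669921875), (42.6136360168457, 42.746761322021484), 86.2879638671875)
bore ((284.3062438964844, 209.9784698486328), (8.766321182250977, 9.890829086303711), 169.7623748779297) [[0.5175 0.0195 0.048 ]]
bore ((313.2453308105469, 211.1456756591797), (9.453693389892578, 9.670283317565918), 148.83482360839844) [[ 0.513  -0.0471  0.048 ]]
bore ((341.5389709472656, 212.5449981689453), (9.320157051086426, 9.720527648925781), 142.53651428222656) [[ 0.5079 -0.1123  0.048 ]]
standtop ((507.8111572265625, -325.814208984375), (63.63114547729492, 65.60987091064453), 8.617447853088379)
gauge_cap ((516.29833984375, -342.31280517578125), (22.484149932861328, 9.470988273620605), 20.53653907775879)
tray rim ((456.2666015625, 201.91812133789062), (139.04881286621094, 111.35457611083984), 7.614733695983887)
green ((509.8582458496094, -346.82501220703125), (24.234949111938477, 70.80101013183594), 5.209068298339844)
stack [[ 0.6272  0.0818  0.    ]
 [ 0.8414  0.0229  0.    ]
 [ 0.8175 -0.0984  0.    ]
 [ 0.9719 -0.1321  0.    ]]
shoulder [[ 0.4042 -0.3172  0.048 ]] cap [[ 0.41   -0.3185  0.111 ]]
```

Run:
```python
from h import *
np.set_printoptions(precision=4,suppress=True)
print("shoulder",unproj("top",[[400+196/6-.5,180+182/6-.5]],.048), "cap",unproj("top",[[400+252/6-.5,180+164/6-.5]],.111))
I=cv2.imread("pics/scene0.png"); x,y,w,h=280,245,50,66
u=cv2.resize(I[y:y+h,x:x+w],None,fx=9,fy=9,interpolation=cv2.INTER_CUBIC)
# predicted points: grip box corners for (cx,cy,yaw)
for yaw,col in((8.6,(0,0,255)),(30,(255,0,0))):
    th=np.radians(yaw); c,s=np.cos(th),np.sin(th)
    P=[[.508+11e-3*(a*c-b*s),-.326+11e-3*(a*s+b*c),z] for z in(.062,.108) for a,b in((1,1),(-1,1),(-1,-1),(1,-1))]
    for p in proj("scene",P): cv2.circle(u,tuple(int(v) for v in (p-[x,y]+.5)*9),3,col,-1)
t=cv2.imread("pics/top0.png"); t=cv2.resize(t[195:235,410:460],None,fx=7,fy=7,interpolation=cv2.INTER_CUBIC)
z=np.zeros((594,800,3),np.uint8); z[:594,:450]=u; z[:280,450:800]=t; cv2.imwrite("pics/c2.png",z)
q=lambda yaw:R.from_matrix(np.c_[[np.cos(yaw),np.sin(yaw),0],[np.sin(yaw),-np.cos(yaw),0],[0,0,-1]]).as_quat()[[3,0,1,2]]
for n,p,a in(("g",[.508,-.326,.2],8.6),("b1",[.5175,.019,.15],-4.3),("t",[.456,.202,.15],7.6)): 
  for da in (0,-90,180): print(n,da,robot.solve_ik(p,q(np.radians(a+da))))
```

```text
shoulder [[ 0.5083 -0.3242  0.048 ]] cap [[ 0.5074 -0.3252  0.111 ]]
g 0 [-0.6595  0.0323  1.7722 -0.      1.3371 -0.8096]
g -90 [-0.6595  0.0323  1.7722 -0.      1.3371  0.7612]
g 180 [-0.6595  0.0323  1.7722 -0.      1.3371  2.332 ]
b1 0 [-0.067  -0.1214  2.0069 -0.      1.2561  0.0081]
b1 -90 [-0.067  -0.1214  2.0069 -0.      1.2561  1.5789]
b1 180 None
t 0 [ 0.3093 -0.167   2.0473 -0.      1.2613  0.1767]
t -90 [ 0.3093 -0.167   2.0473 -0.      1.2613  1.7475]
t 180 None
```

View pics/c2.png

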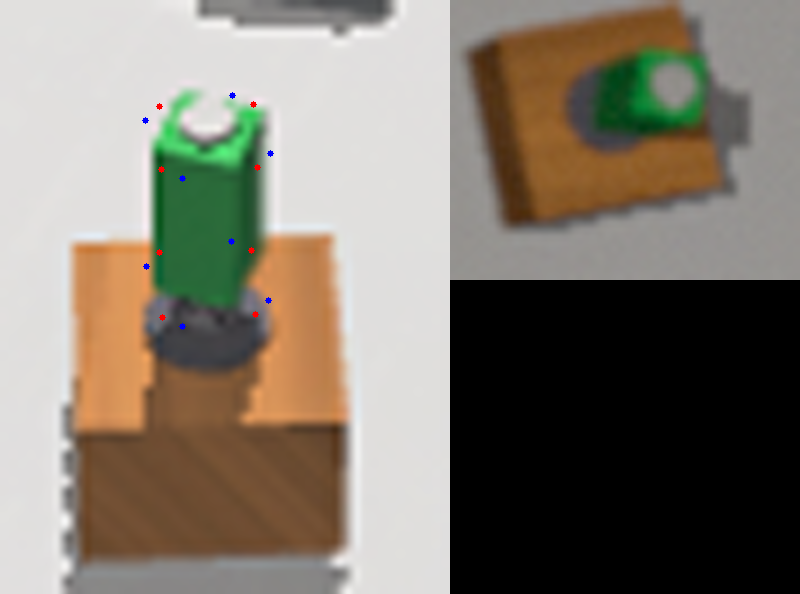

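Gauge sits at about (0.5075, -0.325): cap, shoulder and stand centre agree to about 1 mm. In the left crop the green grip's near edges (155,150)–(240,167) put its yaw near -9°. I'll go up and over the cabinet, then grasp in two perpendicular directions to centre the gauge.

```bash
cat >> h.py <<'E'
def q(deg):
    a=np.radians(deg); return R.from_matrix(np.c_[[np.cos(a),np.sin(a),0],[np.sin(a),-np.cos(a),0],[0,0,-1]]).as_quat()[[3,0,1,2]]
def st(n=""): print(n,"t%.1f"%robot.read_clock(),"tcp",np.round(robot.read_tcp_pos(),4),"w%.4f"%robot.read_width(),"F",np.round(robot.read_contact_force(),1),flush=True)
E
python3 - <<'E'
from h import *
print(proj("scene",[robot.read_tcp_pos(),[0,0,0]]),proj("top",[robot.read_tcp_pos(),[0,0,0]]))
p=robot.read_tcp_pos()
robot.movel([p[0],p[1],.40],rate=.3); st("up")
G=np.array([.5075,-.325])
robot.move_pose([*G,.30],q(-9)); st("over")
robot.movel([*G,.066],rate=.15,max_force=8); st("down")
robot.grab(8); robot.hold(.2); st("g1")
robot.release(); robot.movel([*G,.12],rate=.15)
cv2.imwrite("pics/s1.png",robot.camera("scene")[:,:,::-1])
E
```

```text
[[ 42.65706683 322.64090907]
 [138.90412123 199.05753123]] [[627.96911097 380.70505396]
 [299.11436593 435.84461793]]
up t0.9 tcp [ 0.1529 -0.6307  0.3976] w0.0951 F [ 0.5 -0.2 -1.4]
over t2.6 tcp [ 0.5072 -0.3259  0.3003] w0.0950 F [-0.2  0.  -0.3]
down t4.3 tcp [ 0.5082 -0.3255  0.0672] w0.0950 F [ 1.2 -0.4 -0.3]
g1 t5.7 tcp [ 0.5076 -0.325   0.066 ] w0.0220 F [ 1.5 -0.1  0.2]
```

Run:
```python
from h import *
G=np.array([.5075,-.325]); B1=np.array([.5177,.0192])
robot.move_pose([*G,.12],q(-99)); 
robot.movel([*G,.066],rate=.12,max_force=8); st("down")
robot.grab(15); robot.hold(.2); st("g2")
robot.movel([*G,.17],rate=.12); st("lift")
robot.movel([*B1,.17],rate=.25)
robot.movel([*B1,.110],rate=.1); robot.hold(.3); st("hover")
S=robot.camera("scene")[:,:,::-1]; T=robot.camera("top")[:,:,::-1]; cv2.imwrite("pics/s2.png",S); cv2.imwrite("pics/t2.png",T)
t=np.array(robot.read_tcp_pos()); tip=t-[0,0,.056]
print("tip",proj("scene",[tip,[*B1,.048]]))
x,y=285,150
u=cv2.resize(S[y:y+100,x:x+75],None,fx=6,fy=6,interpolation=cv2.INTER_CUBIC)
a=np.linspace(0,6.28,40)
for r,p,col in((.010,tip,(0,0,255)),(.011,np.array([*B1,.048]),(255,0,0))):
    for k in proj("scene",p+r*np.c_[np.cos(a),np.sin(a),0*a]): cv2.circle(u,tuple(int(v) for v in (k-[x,y]+.5)*6),1,col,-1)
cv2.imwrite("pics/c3.png",u)
```

```text
down t9.5 tcp [ 0.5076 -0.3251  0.0661] w0.0952 F [0.1 0.1 0.5]
g2 t10.8 tcp [ 0.5075 -0.3249  0.066 ] w0.0217 F [-0.6  0.4  0.4]
lift t11.8 tcp [ 0.5069 -0.3246  0.1688] w0.0219 F [-0.8 -0.3 -0.9]
hover t14.4 tcp [0.5182 0.0192 0.1107] w0.0220 F [-0.7 -0.3 -1. ]
tip [[321.01177624 191.5145685 ]
 [320.88130896 193.45446518]]
```

View pics/c3.png

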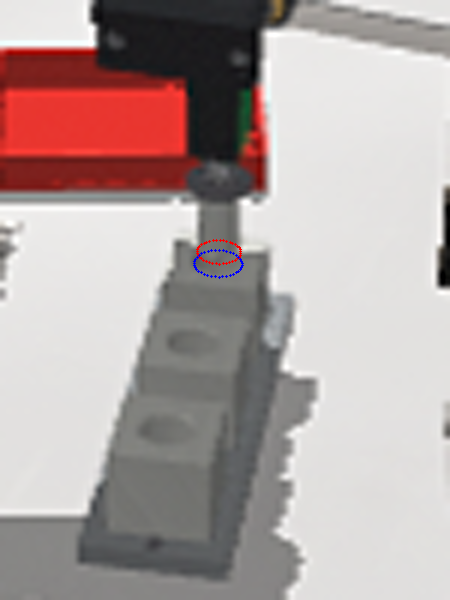

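The view shows the pin, centred at x≈219, directly over the left block's bore, as predicted. I'll try block 1 gently.

```bash
cat >> h.py <<'E'
def test(B,name):
    s=robot.movel([*B,.0665],rate=.03,max_force=6); robot.hold(.2); st(f"{name} stopped={s}")
    z=robot.read_tcp_pos()[2]; return z
E
python3 - <<'E'
from h import *
test([.5177,.0192],"b1")
S=robot.camera("scene")[:,:,::-1]; cv2.imwrite("pics/s3.png",S)
E
```

```text
b1 stopped=True t15.7 tcp [0.5177 0.0192 0.078 ] w0.0221 F [-0.9  0.4  6.3]
```

Stop at 0.078 matches the narrowed bore exactly (tip 24 mm down). On to the other two blocks.

Run:
```python
from h import *
B={1:[.5177,.0192],2:[.5132,-.0472],3:[.5081,-.1125]}
robot.movel([*B[1],.125],rate=.08)
for k in (2,3):
    robot.movel([*B[k],.125],rate=.15); robot.movel([*B[k],.110],rate=.06); robot.hold(.2)
    z=test(B[k],f"b{k}")
    if z>.085: print("landed high"); break
    cv2.imwrite(f"pics/s{k+2}.png",robot.camera("scene")[:,:,::-1])
    robot.movel([*B[k],.125],rate=.08)
st("end")
```

```text
b2 stopped=True t19.2 tcp [ 0.5131 -0.0472  0.0686] w0.0220 F [-1.3 -0.6  5. ]
b3 stopped=True t22.8 tcp [ 0.5079 -0.1125  0.0686] w0.0218 F [-0.5  0.6  4.9]
end t23.8 tcp [ 0.5077 -0.1124  0.1245] w0.0220 F [-0.2  0.1 -0.9]
```

Blocks 2 and 3 went to the shoulder (0.0686), so block 1 is bad. Returning the gauge.

Run:
```python
from h import *
G=np.array([.5075,-.325])
robot.movel([.5077,-.1124,.17],rate=.2); robot.movel([*G,.17],rate=.25); robot.movel([*G,.125],rate=.1); robot.hold(.2)
s=robot.movel([*G,.0635],rate=.04,max_force=5); robot.hold(.2); st(f"home {s}")
if robot.read_tcp_pos()[2]<.067:
    robot.release(); robot.hold(.2); robot.movel([*G,.2],rate=.2); st("released")
    S=robot.camera("scene")[:,:,::-1]; T=robot.camera("top")[:,:,::-1]; cv2.imwrite("pics/s6.png",S)
    u=cv2.resize(S[140:320,260:350],None,fx=3.3,fy=3.3,interpolation=cv2.INTER_CUBIC)
    v=cv2.resize(S[245:311,280:330],None,fx=9,fy=9,interpolation=cv2.INTER_CUBIC)
    z=np.zeros((594,760,3),np.uint8); z[:,:297]=u[:594,:297]; z[:,300:750]=v; cv2.imwrite("pics/c4.png",z)
```

```text
home True t27.6 tcp [ 0.5073 -0.3249  0.0644] w0.0221 F [ 1.  -0.1  4.4]
released t29.9 tcp [ 0.5068 -0.3245  0.1984] w0.0952 F [-0.1 -0.5 -0.7]
```

View pics/c4.png

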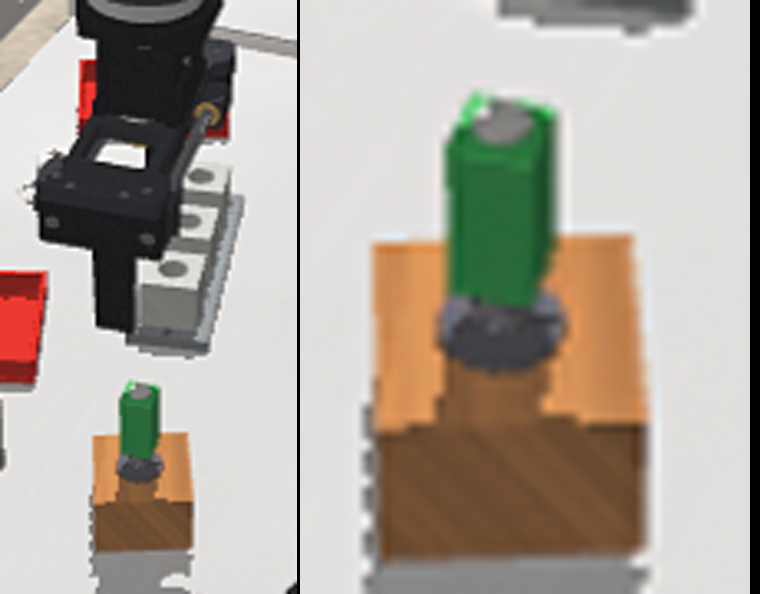

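Image shows the gauge upright, with its shoulder flat on the stand at (500,330). Now I'll move block 1 to the left red tray, at top pixel (208,240). It was confirmed in the enlarged crop earlier; the other tray, at (361,285), is further right.

Run:
```python
from h import *
B=[.5177,.0192]; T=[.4563,.2019]
robot.movel([.5068,-.3245,.26],rate=.25); robot.move_pose([*B,.2],q(-4.3)); st("over")
s=robot.movel([*B,.018],rate=.12,max_force=8); st(f"down {s}")
if not s:
    robot.grab(20); robot.hold(.2); st("grab"); z0=robot.read_tcp_pos()[2]
    robot.movel([*B,.12],rate=.1); st("lift")
    if .04<robot.read_width()<.048:
        robot.move_pose([*T,.12],q(7.6)); robot.movel([*T,.035],rate=.12); robot.hold(.3); st("above")
        s=robot.movel([*T,.010],rate=.02,max_force=3); robot.hold(.2); st(f"set {s}, expect .016")
    S=robot.camera("scene")[:,:,::-1]; P=robot.camera("top")[:,:,::-1]; cv2.imwrite("pics/s7.png",S); cv2.imwrite("pics/t7.png",P)
    u=cv2.resize(S[130:250,230:350],None,fx=4,fy=4,interpolation=cv2.INTER_CUBIC); cv2.imwrite("pics/c5.png",u)
```

```text
over t31.7 tcp [0.5177 0.0187 0.1996] w0.0951 F [0.3 0.4 0.5]
down False t33.3 tcp [0.5184 0.0192 0.0189] w0.0954 F [-0.2 -0.2 -1.7]
grab t34.4 tcp [0.5176 0.0192 0.018 ] w0.0438 F [-0.9  0.2  0.6]
lift t35.5 tcp [0.517  0.0192 0.119 ] w0.0443 F [ 0.7  0.8 -1.7]
above t37.5 tcp [0.4568 0.2021 0.0357] w0.0439 F [ 0.3  0.2 -2.4]
set True, expect .016 t38.6 tcp [0.4561 0.2018 0.0158] w0.0438 F [-0.6 -0.9  4.2]
```

View pics/c5.png

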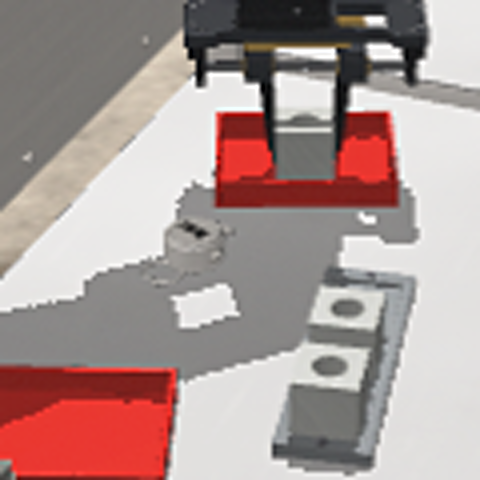

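The block is on the floor of the left tray at (305,150), between the jaws and centred, at the expected height. I'll release it, back off and check.

Run:
```python
from h import *
T=[.4563,.2019]
robot.movel([*T,.0163],rate=.02); robot.release(); robot.hold(.2); st("open"); robot.movel([*T,.2],rate=.15)
robot.move_pose([.35,-.02,.35],q(-4.3)); robot.hold(.3); st("away")
S=robot.camera("scene")[:,:,::-1]; P=robot.camera("top")[:,:,::-1]; cv2.imwrite("pics/s8.png",S); cv2.imwrite("pics/t8.png",P)
z=np.zeros((400,800,3),np.uint8); z[:,:480]=cv2.resize(P[180:300,170:314],(480,400)); z[:,480:]=cv2.resize(S[150:310,220:348],(320,400)); cv2.imwrite("pics/c6.png",z)
```

```text
open t40.1 tcp [0.4563 0.2019 0.0163] w0.0951 F [-0.4  0.3 -0.7]
away t42.9 tcp [ 0.3502 -0.0196  0.3493] w0.0948 F [0.6 0.2 0. ]
```

View pics/c6.png

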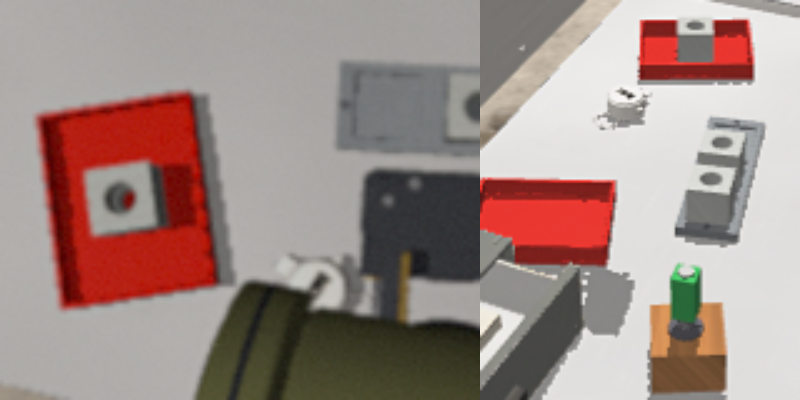

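The block is upright in the middle of the left tray (120,198). The two good blocks are in their pockets, the gauge is home, and the arm is clear.

```bash
python3 -c "
from h import *
robot.job_done(); st('done')"
```

```text
the job is handed in; nothing more can be done
the job is handed in; nothing more can be done
```

The block from the left-hand pocket is the bad one. It now stands upright on the floor of the red tray farthest to the robot's left, and the job is handed in.

- **Gauging, left to right:** in the left block the gauge stopped with its tip 24 mm down, shoulder about 10 mm clear. In the middle and right blocks it went down to its shoulder. Readings at each stop were about 5–6 N, well under the 20 N limit.
- **Gauge:** it went back into its stand upright. The gripper height (64.4 mm, with a light press on the spring) and the picture both show it fully home.
- **Final check:** the last pictures show the bad block in the middle of the tray, the two good blocks in their pockets and the arm clear. The tally counter was not touched. I did not check the calculator and label roll again at the end, but the arm did not go near them.
- **Time:** about 43 s of the 72 s allowed. No check failed or disagreed.

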